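# Raise the modelling stand four clicks and put the plaster bird on it

### The arm

A 6-joint arm with a two-finger parallel gripper is mounted at the origin on the work surface. World frame = base frame: x ahead of the robot, y to its left, z up, the work surface at z = 0. Lengths are in m, angles in rad, forces in N, time in s.
With the tool pointing down it reaches from about 0.25 to 0.8 m from the base axis. Payload 3.9 kg.
Tool frame: the origin (TCP) lies at the very end of the fingers, on their centre line; the grasp point (between the pads) lies 19 mm behind it (tcp_to_grasp is the z of the grasp point in the tool frame, in m); z points along the fingers, y is the direction in which the jaws open and shut (so a half turn about z gives the same grasp; the last joint's range is limited). The gripper opens to 85 mm and grips with 20 to 120 N. Pads are 22 mm wide; open, the fingers measure 114 mm over their backs; the gripper's body (76 mm by 85 mm) begins 54 mm behind the grasp point. The pads swing forward as they close: fully open they stand 13 mm farther back than shut.
Start: joints at [1.268, 0.26, -0.138, 1.173, 0, 1.571], TCP at [0.157, 0.501, 0.231] pointing down, gripper open.
Joint ranges: [-2.78, 2.78], [-0.83, 1.72], [-1.28, 1.37], [-1.9, 2.12], [-1.57, 1.48], [-3.14, 3.14]. Speed limits (rad/s): [2.57, 2.57, 3.14, 3.14, 3.14, 3.14].

### API

Orientations are given as a unit quaternion [x, y, z, w].
In Python, from plant import sense, camera, get_calibration, finish_job, tcp_to_grasp gives the robot as it stands.
- The arm moves only by the tool apply_moves, never from a script. Its argument "commands" is a list of rows, each a list of 6 numbers: the shift along the tool's x, y, z each as a share of 10 cm, from -1 to 1, then the turn, a rotation vector about the tool's x, y, z each as a share of 45 degrees, from -1 to 1. A call has 1 to 10 rows; each row is the pose to reach, as a shift and turn from the pose commanded when the call began, along the tool's axes at that moment; what a row does not reach only later rows make up. A row lasts 1/12 s, in which the tool goes at most 41.7 mm and 7.16 degrees, less where a joint would pass 70% of its speed; a pose out of reach is approached as far as the arm can. A call with a number of a shift or a turn outside -1 to 1 is refused whole. A call with a gripper value outside its range is refused whole. "claw" is the opening, from 0 (shut) to 1 (fully open), set as the call begins (left out, the last holds). The fingers move at their own pace and stop on an object; "grip_force" is the grip in N (left out, the last holds). Time passes only in rows, so rows that repeat a pose let the fingers close. It gives the time, the measured TCP pose, the force and the opening at its end, in the units of the state.
- sense(): the state, without advancing time (a new reading comes with each control period).
- camera(name): name is "scene" or "side" or "wrist"; returns the picture (400x640x3 uint8, red, green, blue); there is no depth.
- get_calibration(name): a dict with "fx", "fy", "cx", "cy" (pixels), "rvec" (rotation vector, rad) and "tvec" (3), from world to camera coordinates, as OpenCV has them. Camera axes: x right, y down, z forward; pixel columns grow to the right and rows downward; lengths in m; the calibration is good to about 2 mm. A picture is of the moment at which its call begins: read the wrist's pose just before it. get_calibration takes no time and is no camera call; for the wrist camera it gives the pose at the moment of the call.
- finish_job(): hands the job in, once; it reports no verdict.
The state is a dict: "clock": time; "q": joint angles; "dq": joint speeds; "tau": joint torques, N m; "ee_pos": TCP position; "ee_rot": TCP orientation; "ft_force": force on the tool from outside, world axes, zero at the start; "moment": the same for the moment, N m; "finger_gap": finger opening in m.
Only numpy, scipy, OpenCV 4.12 (cv2) and the standard library are available. Lean on these libraries where they do the work, as an engineer would, in place of code of your own. Each camera call takes 0.05 s, during which the arm holds its last target.

### The job

Pull the top plate of the ratchet stand straight up from fully down by exactly four clicks of its pawl, ease it back until the pawl carries it without letting it drop, and press down on it with about 15 N, never as much as 30 N, to prove that it holds. Then stand the plaster bird upright in the middle of the plate, setting it down gently. Leave everything else on the bench where it is.

Things in the scene. Friction and masses are not known exactly. Their poses are not given: they have to be found in the camera images.
- stand: Ratchet modelling stand screwed to the bench: grey base 150 x 150 x 8 mm, square tube 44 mm wide up to 84 mm. Origin: centre of the base's underside, z up. An aluminium ratchet head (62 x 62 x 34 mm) is clamped round the tube, its top 94 to 110 mm up: at a new height each time, so the travel from fully down to the first click is unknown (9 to 27 mm). Its sprung pawl is on the stand's +x side.
- plate: Top plate of the stand: steel channel 80 mm long (its x), 52 mm wide (its y), thin rubber pad on top; flat side lips, outside faces upright, reach 25 mm below the top: grip across the 52 mm from above. Origin: centre of the upper face, 152 mm above the bench when fully down; z up. It slides straight up, at most 75 mm, and does not turn. Free room of 15 mm or more below the lips.
- column: Square bar 24 x 24 mm under the plate, rigid with it (same origin, axes); with the plate 0.55 kg (5.4 N), friction 1.2 N; let go between clicks it drops. Slow lifting takes 7 N with no tooth on the pawl, 12 to 14 N while a tooth pushes the pawl aside (over 6 to 8 mm), then falls 5 to 7 N over 3 mm: the click. Eased back, a tooth rests on the pawl within 2 mm; a click too many cannot be pushed back.
- tooth4: The fourth of six teeth, counted from the top, on the column's +x face, rigid with it: 16 mm wide, 3.5 mm deep, flat underside, sloping upper face. Teeth are 10 mm apart. Origin: on the column's axis level with the tooth's underside. Fully down, all teeth are below the pawl; after four clicks this one rests on the pawl.
- bird: White plaster bird on a round wooden plinth 50 mm across and 14 mm high; 0.2 to 0.4 kg, 75 mm tall, 110 mm from tail to beak. Origin: centre of the plinth's underside; x from tail to beak, z up. The rounded body is 46 mm wide across y at 36 mm above the origin: grip it there from above, across y, at x = 0. Its head (29 mm wide, centre at x = 22 mm) reaches 75 mm above the origin.
- rabbit: White plaster rabbit head with two upright ears on the same kind of plinth, about 95 mm tall; stays where it is. Origin under its centre.
- pear: White plaster pear-shaped blank on the same kind of plinth, 76 mm tall; stays where it is. Origin under its centre.
- mug: Blue mug, 80 mm across, 95 mm tall; stays where it is. Origin under its centre.
- screwdriver: Screwdriver with yellow handle, 190 mm long, lying; stays where it is. Origin under its middle.
- paintbrush: Flat paintbrush, 200 mm long, lying; stays where it is. Origin under its middle.
- bottle: Green glass bottle, 60 mm across, 170 mm tall, standing; stays where it is. Origin under its centre.
- scraper: Scraper with wooden handle, 190 mm long, lying; stays where it is. Origin under its middle.
Things that resemble listed ones, but are neither listed nor needed, are in the scene too. What is shaped like the stand but green is not meant.

How it is judged:
By the outcome, as a careful person would: the job done as asked, in the order asked, and still so for the second after the job is handed in, with the robot touching nothing.
It also fails if it takes over 72 s, if anything falls off the work surface, if the arm or the gripper's body presses on something with over 40 N, if the wrist force passes 120 N, or if a joint passes its speed limit or range.

## Working session

There is one attempt and no reset: what is moved stays moved. The work goes in short steps, Python scripts to look and compute and a tool call to move; the robot and the scene stay as the last step left them, time stands still between calls to the robot, and variables do not carry over. Pictures are saved under pics/ and viewed, and the job is handed in when it is done.

Besides the shell and the picture viewer there is one more tool, called after "Call:" as a command line: name --pt "numbers of a row" for each row, then --argument value for the rest. apply_moves: Moves the arm, as the interface text tells. Its arguments: {"type":"object","properties":{"commands":{"type":"array","items":{"type":"array","items":{"type":"number","minimum":-1,"maximum":1}}},"claw":{"type":"number"},"grip_force":{"type":"number"}},"required":["commands"]}

```bash
ls; mkdir -p pics
python3 - <<'E'
from plant import *
import cv2
print(sense()); print(tcp_to_grasp)
for n in ("scene","side","wrist"):
    c=get_calibration(n);print(n,c)
    cv2.imwrite(f"pics/{n}0.png",camera(n)[:,:,::-1])
E
```

```text
pics
{'clock': 0.0, 'q': array([ 1.26800175e+00,  2.60658550e-01, -1.39376047e-01,  1.17268974e+00,
        2.54479682e-05,  1.57081897e+00]), 'dq': array([-5.49019076e-05,  8.45053524e-04,  2.47279577e-04, -4.16367630e-04,
        7.86293719e-04, -7.21630199e-04]), 'tau': array([-7.83577962e-04, -4.05678391e+01,  2.53922135e+01,  1.89357949e-02,
        5.02537216e-05,  1.94287381e-06]), 'ee_pos': array([0.15633863, 0.50046966, 0.23047561]), 'ee_rot': array([ 1.50830716e-01,  9.88559136e-01, -9.51058926e-04, -1.57958215e-04]), 'ft_force': array([-0.36199602, -0.02473121, -0.70461027]), 'moment': array([0.00047497, 0.04107189, 0.02172411]), 'finger_gap': 0.08558227598901018}
-0.0187
scene {'fx': 471.08775351895923, 'fy': 471.08775351895923, 'cx': 318.0011445500559, 'cy': 202.33029822795348, 'rvec': array([ 1.88079558,  1.346718  , -0.68013988]), 'tvec': array([-0.26714465, -0.13699136,  1.74693171])}
side {'fx': 373.14736143243874, 'fy': 373.14736143243874, 'cx': 323.29916309697, 'cy': 201.78033056983338, 'rvec': array([ 2.10695574, -0.28530079,  0.14758872]), 'tvec': array([-0.41663549,  0.23643917,  1.01253716])}
wrist {'fx': 298.8305990700534, 'fy': 298.8305990700534, 'cx': 322.18321684680257, 'cy': 195.59333451791795, 'rvec': array([-2.33286467, -1.71751839, -0.24751849]), 'tvec': array([-0.5232165 , -0.0376192 ,  0.37904998])}
```

View pics/scene0.png

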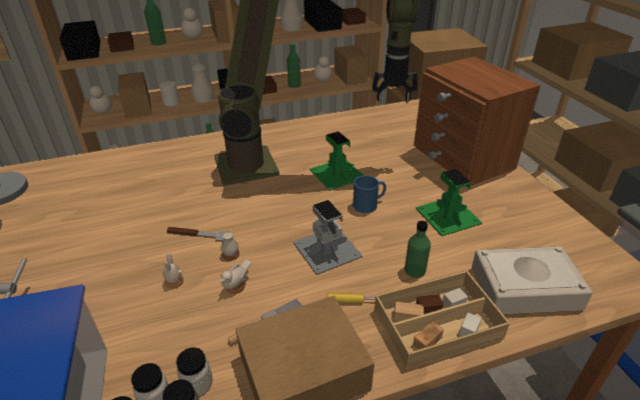

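View pics/side0.png

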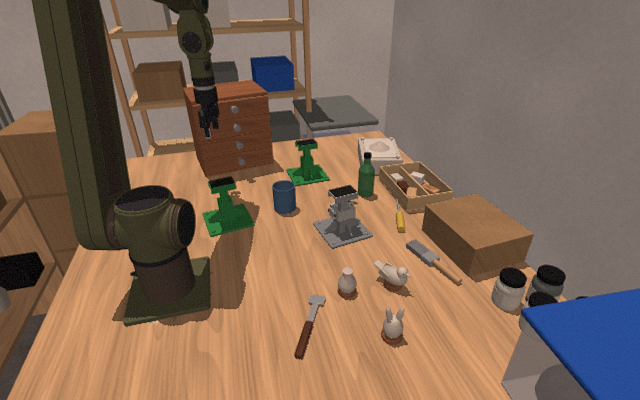

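View pics/wrist0.png

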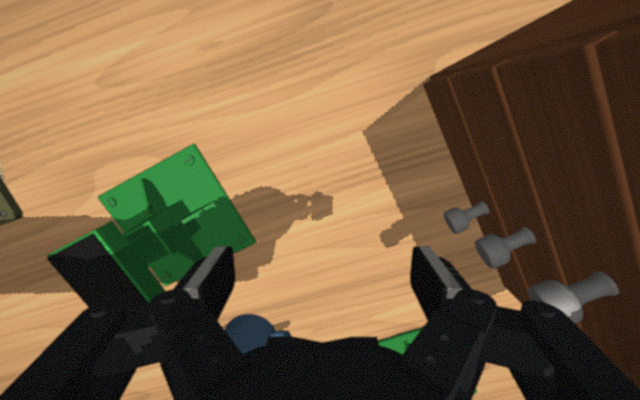

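The grey stand is at scene (327,237) and side (343,215). The green look-alikes at scene (340,165) and (450,205) are ruled out. The bird is at scene (235,276) and side (395,273); the rabbit (scene 172,270) and pear (scene 230,245) could be mistaken for it. I'll check close crops next.

```bash
cat > h.py <<'E'
import numpy as np, cv2
from scipy.spatial.transform import Rotation as R
from plant import *
def cal(n):
    c=get_calibration(n); K=np.array([[c['fx'],0,c['cx']],[0,c['fy'],c['cy']],[0,0,1.]])
    return K,cv2.Rodrigues(c['rvec'])[0],np.array(c['tvec']),c
def ray(n,px):
    K,Rm,t,_=cal(n); d=Rm.T@np.linalg.solve(K,np.array([px[0],px[1],1.])); return -Rm.T@t,d
def onz(n,px,z):
    o,d=ray(n,px); return o+d*(z-o[2])/d[2]
def proj(n,P):
    K,Rm,t,c=cal(n); return cv2.projectPoints(np.atleast_2d(np.array(P,float)),c['rvec'],c['tvec'],K,None)[0].reshape(-1,2)
def tri(p1,p2,n1='scene',n2='side'):
    K,Rm,t,_=cal(n1);A=K@np.c_[Rm,t];K,Rm,t,_=cal(n2);B=K@np.c_[Rm,t]
    X=cv2.triangulatePoints(A,B,np.array(p1,float),np.array(p2,float))[:,0]; return X[:3]/X[3]
def st(): 
    s=sense(); return s
E
python3 - <<'E'
import cv2
import numpy as np
def crop(f,x0,y0,w,h,k): 
    a=cv2.imread(f)[y0:y0+h,x0:x0+w]; return cv2.resize(a,None,fx=k,fy=k,interpolation=cv2.INTER_CUBIC)
cv2.imwrite('pics/c_stand.png',np.hstack([crop('pics/scene0.png',285,190,85,85,4.6),crop('pics/side0.png',305,175,85,85,4.6)]))
cv2.imwrite('pics/c_bird.png',np.hstack([crop('pics/scene0.png',200,230,70,70,5.6),crop('pics/side0.png',360,240,70,70,5.6)]))
E
```

```text
(no output)
```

View pics/c_stand.png

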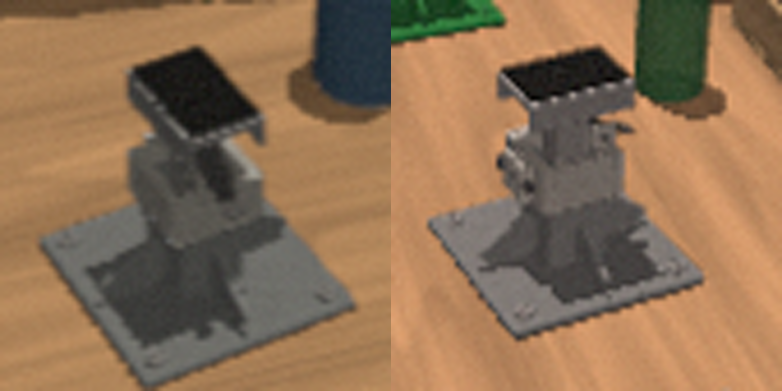

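View pics/c_bird.png

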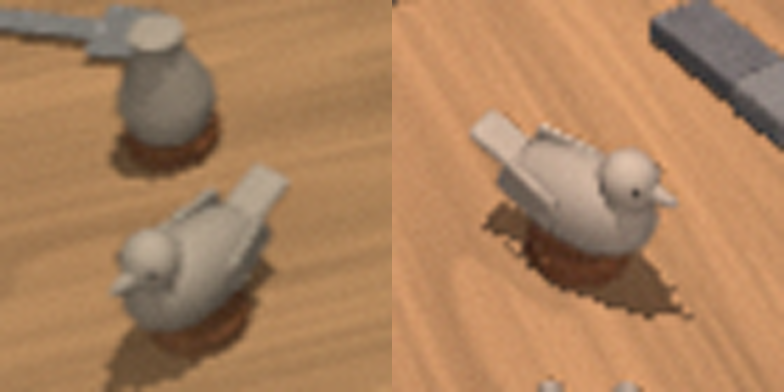

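The crops confirm it. The grey stand has a black pad on its plate, and the bird (with beak and tail) stands upright. Next I measure both.

Run:
```python
from h import *
def s(p): return (p[0]/4.6+285-.4,p[1]/4.6+190-.4)
def d(p): return ((p[0]-391)/4.6+305-.4,p[1]/4.6+175-.4)
for nm,P,f in(('scene',[(130,72),(197,47),(262,112),(190,140)],s),('side',[(500,72),(607,47),(635,82),(530,104)],d)):
    W=np.array([onz(nm,f(p),.152) for p in P]); print(nm,W.round(4),W.mean(0).round(4))
    for i in range(4):
        e=W[(i+1)%4]-W[i]; print(np.linalg.norm(e).round(4),np.degrees(np.arctan2(e[1],e[0])).round(1))
for nm,P,f in(('scene',[(40,243),(150,388),(356,306)],s),('side',[(428,222),(518,336),(704,278)],d)):
    W=np.array([onz(nm,f(p),.008) for p in P]); print('base',nm,W.round(4),((W[0]+W[2])/2).round(4))
    for i in range(2):
        e=W[(i+1)]-W[i]; print(np.linalg.norm(e).round(4),np.degrees(np.arctan2(e[1],e[0])).round(1))
# masks of pad
for nm,(x0,y0,w,h) in(('scene',(285,190,85,85)),('side',(305,175,85,85))):
    a=cv2.imread(f'pics/{nm}0.png')[y0:y0+h,x0:x0+w]
    m=(a.max(2)<45).astype(np.uint8); n,l,stt,c=cv2.connectedComponentsWithStats(m)
    for i in range(1,n):
        if stt[i,4]>60: print(nm,stt[i],c[i]+[x0,y0],onz(nm,c[i]+[x0,y0],.152).round(4))
# bird
def bs(p): return (p[0]/5.6+200-.4,p[1]/5.6+230-.4)
def bd(p): return ((p[0]-392)/5.6+360-.4,p[1]/5.6+240-.4)
for k,a,b in(('tail',(265,182),(497,133)),('head',(147,255),(630,178)),('beak',(115,287),(674,200))): print(k,tri(bs(a),bd(b)).round(4))
```

```text
scene [[0.5005 0.1013 0.152 ]
 [0.4903 0.1476 0.152 ]
 [0.5625 0.1625 0.152 ]
 [0.573  0.1142 0.152 ]] [0.5316 0.1314 0.152 ]
0.0473 102.5
0.0738 11.7
0.0494 -77.8
0.0736 -169.9
side [[0.488  0.1438 0.152 ]
 [0.5685 0.1568 0.152 ]
 [0.5709 0.1061 0.152 ]
 [0.4954 0.098  0.152 ]] [0.5307 0.1262 0.152 ]
0.0815 9.2
0.0508 -87.3
0.0759 -173.9
0.0464 99.2
base scene [[0.4743 0.0462 0.008 ]
 [0.6193 0.0726 0.008 ]
 [0.5947 0.2155 0.008 ]] [0.5345 0.1309 0.008 ]
0.1473 10.3
0.145 99.8
base side [[0.4451 0.1872 0.008 ]
 [0.4713 0.0416 0.008 ]
 [0.6144 0.0681 0.008 ]] [0.5297 0.1276 0.008 ]
0.1479 -79.8
0.1455 10.5
scene [ 30  11  25  18 257] [327.00389105 209.60700389] [0.5317 0.1317 0.152 ]
side [ 25  11  26  11 165] [342.35757576 190.96363636] [0.5286 0.1276 0.152 ]
tail [ 0.5573 -0.1066  0.0514]
head [ 0.5985 -0.1682  0.0641]
beak [ 0.6123 -0.1855  0.0626]
```

Run:
```python
from h import *
s=sense();T=R.from_quat(s['ee_rot']).as_matrix();K,Rm,t,_=cal('wrist')
print(T.T@(-Rm.T@t-s['ee_pos']), (T.T@Rm.T).round(3), (-Rm.T@t))
# other things: rough places
print(onz('scene',(366,207),.0),onz('scene',(340,180),.004),onz('scene',(450,215),.004),onz('scene',(417,272),.0))
```

```text
[ 0.07259596 -0.00063001 -0.14228624] [[ 0.001 -0.958 -0.285]
 [ 1.     0.001 -0.   ]
 [ 0.    -0.285  0.958]] [0.08698312 0.5218652  0.37293224]
[ 3.78555308e-01  3.20578221e-01 -1.11022302e-16] [0.21044893 0.29301899 0.004     ] [0.5093132  0.55327021 0.004     ] [0.69525621 0.33835855 0.        ]
```

Call:
apply_moves --pt "-0.4 -0.2 -0.3 0 0 -0.15" --pt "-0.7 -0.35 -0.5 0 0 -0.3" --pt "-1 -0.5 -0.7 0 0 -0.46" --pt "-1 -0.5 -0.7 0 0 -0.615" --pt "-1 -0.5 -0.7 0 0 -0.615"

```text
clock: 0.57
ee_pos: [0.2389, 0.4229, 0.3032]
ee_rot: [-0.089, 0.996, 0.001, 0.001]
ft_force: [-0.2, 1.1, 0.1]
finger_gap: 0.0856
```

Call:
apply_moves --pt "-0.3 -0.4 0 0 0 0" --pt "-0.6 -0.8 0 0 0 0" --pt "-0.7 -1 0 0 0 0" --pt "-0.7 -1 0 0 0 0"

```text
clock: 0.9
ee_pos: [0.3264, 0.3339, 0.3002]
ee_rot: [-0.085, 0.996, -0.002, 0.0]
ft_force: [-0.3, 0.7, -0.3]
finger_gap: 0.0856
```

Call:
apply_moves --pt "-0.3 -0.4 0 0 0 0" --pt "-0.6 -0.8 0 0 0 0" --pt "-0.7 -1 0 0 0 0" --pt "-0.7 -1 0 0 0 0"

```text
clock: 1.23
ee_pos: [0.4137, 0.2486, 0.3]
ee_rot: [-0.086, 0.996, -0.001, 0.0]
ft_force: [-0.8, 0.1, -0.7]
finger_gap: 0.0855
```

Call:
apply_moves --pt "-0.3 -0.4 0 0 0 0" --pt "-0.6 -0.8 0 0 0 0" --pt "-0.7 -1 0.2 0 0 0" --pt "-0.85 -1 0.3 0 0 0"

```text
clock: 1.57
ee_pos: [0.5135, 0.1659, 0.2696]
ee_rot: [-0.087, 0.996, -0.001, -0.0]
ft_force: [-0.5, 0.5, -0.5]
finger_gap: 0.0852
```

Call:
apply_moves --pt "0 -0.4 0 0 0 0" --pt "0 -0.4 0 0 0 0" --pt "0 -0.4 0 0 0 0"

```text
clock: 1.82
ee_pos: [0.5189, 0.1293, 0.2699]
ee_rot: [-0.088, 0.996, 0.0, -0.001]
ft_force: [-0.4, 0.4, 0.3]
finger_gap: 0.0854
```

Run:
```python
from h import *
s=sense();print(s['ee_pos'],s['ee_rot'],s['q'].round(3),s['ft_force'])
a=camera('wrist')[:,:,::-1];cv2.imwrite('pics/w1.png',a)
cv2.imwrite('pics/sc1.png',camera('scene')[:,:,::-1])
cv2.imwrite('pics/si1.png',camera('side')[:,:,::-1])
print(proj('wrist',[[.531,.1295,.152]]))
```

```text
[0.51889777 0.1292637  0.26989971] [-8.79205812e-02  9.96126440e-01  1.59188562e-04 -1.43556217e-03] [ 2.440e-01  2.660e-01 -2.900e-02  1.279e+00  1.000e-03  6.800e-02] [-0.36432913  0.36474564  0.32267168]
[[318.9322369  202.81830122]]
```

View pics/w1.png

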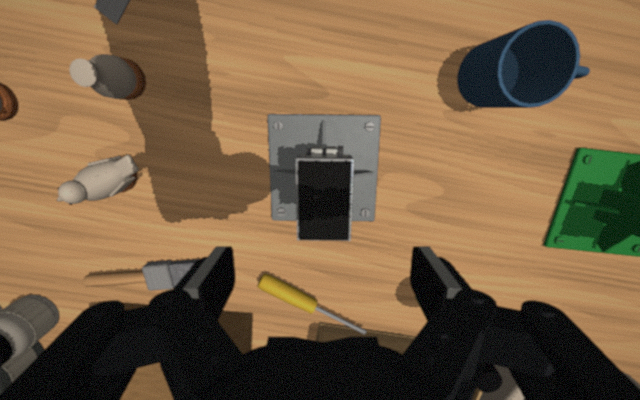

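Run:
```python
from h import *
a=cv2.imread('pics/w1.png'); 
c=a[100:260,250:400]; cv2.imwrite('pics/c1.png',cv2.resize(c,None,fx=4,fy=4,interpolation=cv2.INTER_CUBIC))
m=(a.max(2)<50).astype(np.uint8);m[:150]=0;m[252:]=0;m[:,:290]=0;m[:,360:]=0
n,l,s,ce=cv2.connectedComponentsWithStats(m)
for i in range(1,n):
  if s[i,4]>300:
    cn=cv2.findContours((l==i).astype(np.uint8),0,2)[0][0];r=cv2.minAreaRect(cn);print(s[i],ce[i],r)
    B=cv2.boxPoints(r);W=np.array([onz('wrist',p,.152) for p in B]);print(W.round(4),W.mean(0).round(4));
    for k in range(2):
        e=W[k+1]-W[k];print(np.linalg.norm(e),np.degrees(np.arctan2(e[1],e[0])))
# base corners z=.008
for p in[(268,115),(381,114),(375,222),(272,222)]: print(onz('wrist',p,.008).round(4))
for k in('wrist',): print('bird head',onz('wrist',(70,191),.061).round(4),'tail',onz('wrist',(124,165),.052).round(4))
```

```text
[ 298  161   52   78 3870] [323.34677003 199.56072351] ((323.5, 199.5), (51.0, 77.0), 0.0)
[[0.5693 0.1161 0.152 ]
 [0.4962 0.1045 0.152 ]
 [0.4881 0.1487 0.152 ]
 [0.5605 0.1639 0.152 ]] [0.5285 0.1333 0.152 ]
0.07399267694837622 -170.90951162900353
0.04499032169621464 100.41098535944782
[0.4702 0.0492 0.008 ]
[0.4422 0.1945 0.008 ]
[0.5912 0.2216 0.008 ]
[0.6182 0.0744 0.008 ]
bird head [ 0.6003 -0.1688  0.061 ] tail [ 0.5583 -0.1092  0.052 ]
```

View pics/c1.png

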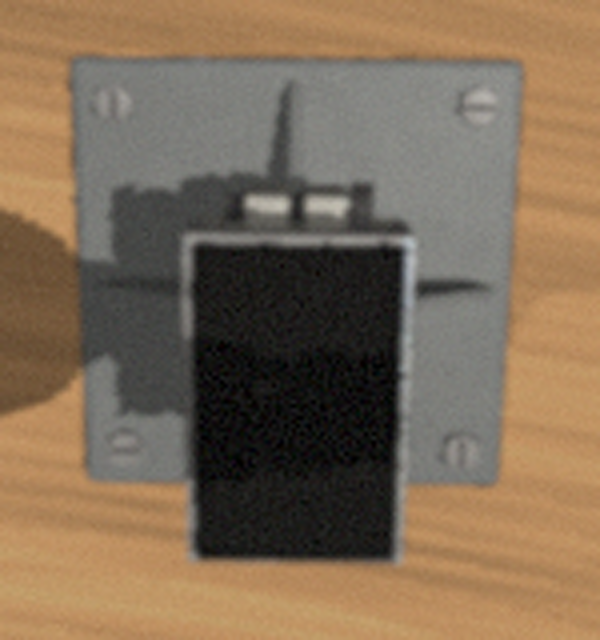

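Call:
apply_moves --pt "-0.11 0 0.3 0 0 -0.007" --pt "-0.11 0 0.6 0 0 -0.007" --pt "-0.11 0 0.9 0 0 -0.007" --pt "-0.11 0 1 0 0 -0.007" --pt "-0.11 0 1 0 0 -0.007"

```text
clock: 2.38
ee_pos: [0.5274, 0.1321, 0.1687]
ee_rot: [-0.093, 0.996, -0.0, -0.003]
ft_force: [-0.4, 0.1, -0.5]
finger_gap: 0.0855
```

Run:
```python
from h import *
s=sense();print(s['ee_pos'],s['ee_rot'],s['ft_force'])
a=camera('wrist')[:,:,::-1];cv2.imwrite('pics/w2.png',a)
```

```text
[0.52742624 0.13207434 0.1687297 ] [-9.34377967e-02  9.95620415e-01 -3.18577943e-04 -3.04384990e-03] [-0.38295197  0.11205507 -0.4800484 ]
```

View pics/w2.png

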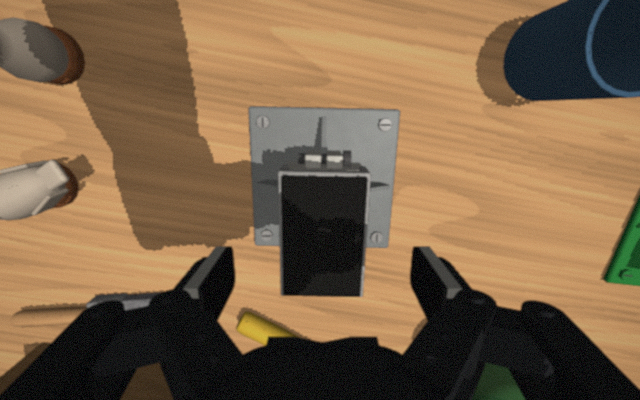

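Call:
apply_moves --pt "-0.02 0 0.2 0 0 0" --pt "-0.02 0 0.4 0 0 0" --pt "-0.02 0 0.5 0 0 0" --pt "-0.02 0 0.5 0 0 0"

```text
clock: 2.77
ee_pos: [0.5315, 0.132, 0.1209]
ee_rot: [-0.093, 0.996, -0.0, -0.001]
ft_force: [0.0, -0.5, 0.0]
finger_gap: 0.0854
```

Run:
```python
from h import *
s=sense();print(s['ee_pos'],s['ee_rot'],s['ft_force'])
cv2.imwrite('pics/w3.png',camera('wrist')[:,:,::-1])
a=camera('side')[:,:,::-1];b=camera('scene')[:,:,::-1]
f=lambda a,x,y:cv2.resize(a[y:y+100,x:x+100],None,fx=4,fy=4,interpolation=cv2.INTER_CUBIC)
cv2.imwrite('pics/s3.png',np.hstack([f(b,280,160),f(a,295,150)]))
```

```text
[0.53153483 0.13196641 0.120929  ] [-9.28943777e-02  9.95675678e-01 -7.12743686e-05 -7.58086955e-04] [ 0.04739199 -0.53627044  0.02657456]
```

View pics/w3.png

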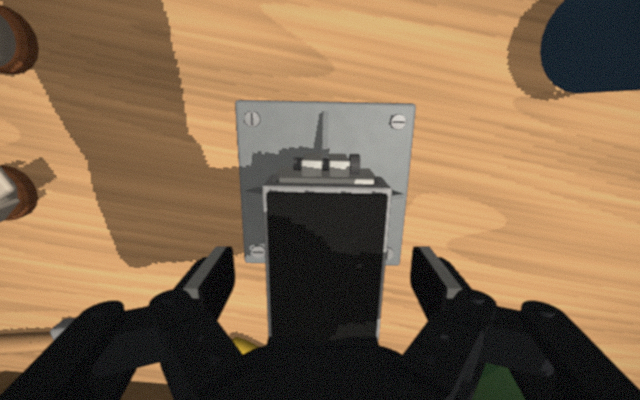

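View pics/s3.png

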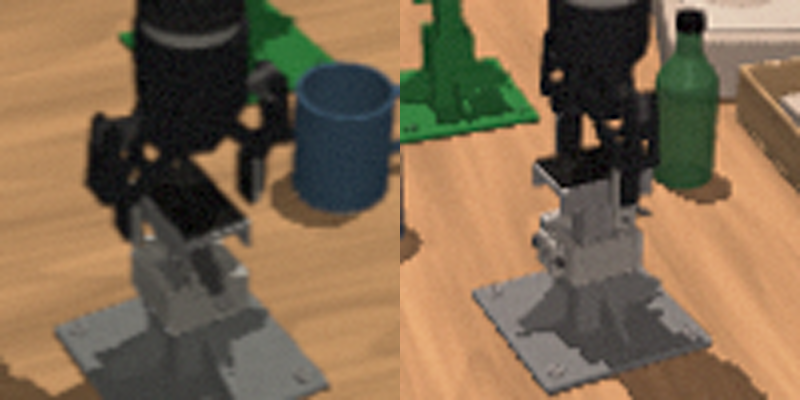

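Run:
```python
from h import *
for n in('scene','side'):
    K,Rm,t,_=cal(n);print(n,-Rm.T@t,Rm[2])
s=sense();T=R.from_quat(s['ee_rot']).as_matrix();p=s['ee_pos']
P=[p,p+T@[0,.0427,-.013],p+T@[0,-.0427,-.013],[.531,.1315,.152]]
for n,o in(('scene',(280,160,0)),('side',(295,150,400))): print(n,((proj(n,P)-o[:2])*4+[o[2],0]).round())
# plate corner predictions
c,sn=np.cos(np.radians(10.3)),np.sin(np.radians(10.3));Z=np.array([[c,-sn,0],[sn,c,0],[0,0,1]])
C=[np.array([.531,.1315,.152])+Z@[a,b,0] for a,b in((.04,.026),(.04,-.026),(-.04,-.026),(-.04,.026))]
for n,o in(('scene',(280,160,0)),('side',(295,150,400))): print(n,((proj(n,C)-o[:2])*4+[o[2],0]).round())
```

```text
scene [ 1.48471158 -0.2030376   0.94673681] [-0.75659207  0.2455338  -0.60603761]
side [ 0.21522981 -0.82311112  0.72861809] [ 0.21822965  0.82311493 -0.52426866]
scene [[189. 233.]
 [242. 199.]
 [135. 238.]
 [187. 198.]]
side [[593. 192.]
 [568. 154.]
 [620. 204.]
 [591. 161.]]
scene [[250. 218.]
 [183. 242.]
 [126. 178.]
 [191. 156.]]
side [[620. 135.]
 [653. 165.]
 [560. 188.]
 [530. 157.]]
```

Run:
```python
from h import *
a=camera('side')[:,:,::-1];b=camera('scene')[:,:,::-1]
f=lambda a,x,y:cv2.resize(a[y:y+50,x:x+50],None,fx=8,fy=8,interpolation=cv2.INTER_CUBIC)
im=np.hstack([f(b,305,185),f(a,320,165)])
s=sense();T=R.from_quat(s['ee_rot']).as_matrix();p=s['ee_pos']
for n,o in(('scene',(305,185,0)),('side',(320,165,400))):
  for q in(.0427,.057,-.0427,-.057):
    for xx in (-.011,.011):
      u=((proj(n,[p+T@[xx,q,-.013]])[0]-o[:2])*8+[o[2]+4,4]).astype(int);cv2.circle(im,tuple(map(int,u)),3,(0,0,255),-1)
cv2.imwrite('pics/s4.png',im)
```

```text
(no output)
```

View pics/s4.png

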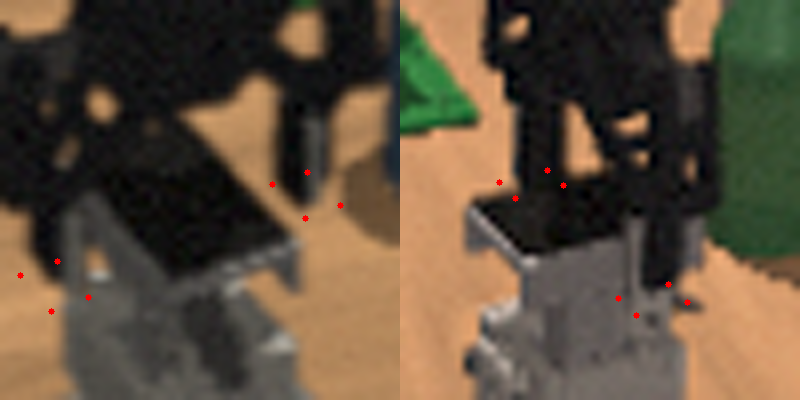

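Call:
apply_moves --pt "0 0 0 0 0 0" --pt "0 0 0 0 0 0" --pt "0 0 0 0 0 0" --pt "0 0 0 0 0 0" --pt "0 0 0 0 0 0" --pt "0 0 0 0 0 0" --claw 0 --grip_force 70

```text
clock: 3.52
ee_pos: [0.5324, 0.1332, 0.1224]
ee_rot: [-0.093, 0.996, 0.002, 0.001]
ft_force: [-1.8, 2.8, 5.0]
finger_gap: 0.0507
```

Run:
```python
from h import *
s=sense();print(s['ee_pos'],s['ft_force'],s['moment'],s['finger_gap'])
cv2.imwrite('pics/w4.png',camera('wrist')[:,:,::-1])
```

```text
[0.53235216 0.13321718 0.12243829] [-1.79446126  2.77647326  4.96939083] [ 0.79874193  0.3956146  -0.33259806] 0.05074711789507309
```

View pics/w4.png

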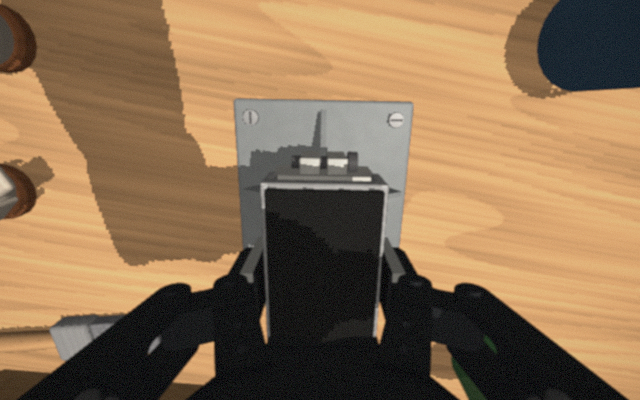

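Call:
apply_moves --pt "0 0 -0.01 0 0 0" --pt "0 0 -0.02 0 0 0" --pt "0 0 -0.02 0 0 0"

```text
clock: 3.82
ee_pos: [0.5323, 0.1332, 0.1229]
ee_rot: [-0.093, 0.996, 0.002, 0.0]
ft_force: [1.3, 5.5, -3.4]
finger_gap: 0.0506
```

Call:
apply_moves --pt "0 0 -0.01 0 0 0" --pt "0 0 -0.02 0 0 0" --pt "0 0 -0.02 0 0 0"

```text
clock: 4.07
ee_pos: [0.5323, 0.1332, 0.1246]
ee_rot: [-0.093, 0.996, 0.002, -0.0]
ft_force: [0.7, 5.9, -4.9]
finger_gap: 0.051
```

Call:
apply_moves --pt "0 0 -0.01 0 0 0" --pt "0 0 -0.02 0 0 0" --pt "0 0 -0.02 0 0 0"

```text
clock: 4.32
ee_pos: [0.5323, 0.1331, 0.1259]
ee_rot: [-0.093, 0.996, 0.002, -0.0]
ft_force: [2.6, 6.1, -9.3]
finger_gap: 0.051
```

Call:
apply_moves --pt "0 0 -0.01 0 0 0" --pt "0 0 -0.02 0 0 0" --pt "0 0 -0.02 0 0 0"

```text
clock: 4.57
ee_pos: [0.5323, 0.1331, 0.1275]
ee_rot: [-0.093, 0.996, 0.001, -0.001]
ft_force: [3.8, 4.9, -11.6]
finger_gap: 0.0508
```

Call:
apply_moves --pt "0 0.01 -0.01 0 0 0" --pt "0 0.01 -0.02 0 0 0" --pt "0 0.01 -0.02 0 0 0"

```text
clock: 4.82
ee_pos: [0.5322, 0.1332, 0.1292]
ee_rot: [-0.092, 0.996, 0.001, -0.001]
ft_force: [4.1, 2.3, -12.3]
finger_gap: 0.0508
```

Call:
apply_moves --pt "0 0 -0.01 0 0 0" --pt "0 0 -0.02 0 0 0" --pt "0 0 -0.02 0 0 0"

```text
clock: 5.07
ee_pos: [0.5322, 0.1332, 0.1312]
ee_rot: [-0.092, 0.996, 0.001, -0.001]
ft_force: [4.2, 2.3, -12.9]
finger_gap: 0.0506
```

Call:
apply_moves --pt "0 0 -0.01 0 0 0" --pt "0 0 -0.02 0 0 0" --pt "0 0 -0.02 0 0 0"

```text
clock: 5.32
ee_pos: [0.5323, 0.1332, 0.1345]
ee_rot: [-0.092, 0.996, 0.001, -0.0]
ft_force: [2.8, 2.1, -7.1]
finger_gap: 0.0509
```

Call:
apply_moves --pt "0 0 -0.01 0 0 0" --pt "0 0 -0.02 0 0 0" --pt "0 0 -0.02 0 0 0"

```text
clock: 5.57
ee_pos: [0.5322, 0.1332, 0.1367]
ee_rot: [-0.093, 0.996, 0.001, 0.0]
ft_force: [4.7, 3.1, -11.3]
finger_gap: 0.0505
```

Call:
apply_moves --pt "0 0 -0.01 0 0 0" --pt "0 0 -0.02 0 0 0" --pt "0 0 -0.02 0 0 0"

```text
clock: 5.82
ee_pos: [0.5322, 0.1332, 0.1385]
ee_rot: [-0.093, 0.996, 0.001, -0.0]
ft_force: [4.5, 3.6, -12.5]
finger_gap: 0.0508
```

Call:
apply_moves --pt "0 0 -0.01 0 0 0" --pt "0 0 -0.02 0 0 0" --pt "0 0 -0.02 0 0 0"

```text
clock: 6.07
ee_pos: [0.5322, 0.1332, 0.1402]
ee_rot: [-0.093, 0.996, 0.001, -0.0]
ft_force: [6.5, 4.3, -14.4]
finger_gap: 0.0508
```

Call:
apply_moves --pt "0 0 -0.01 0 0 0" --pt "0 0 -0.02 0 0 0" --pt "0 0 -0.02 0 0 0"

```text
clock: 6.32
ee_pos: [0.5322, 0.1332, 0.1427]
ee_rot: [-0.093, 0.996, 0.001, -0.0]
ft_force: [3.5, 3.0, -11.4]
finger_gap: 0.0508
```

Call:
apply_moves --pt "0 0 -0.01 0 0 0" --pt "0 0 -0.02 0 0 0" --pt "0 0 -0.02 0 0 0"

```text
clock: 6.57
ee_pos: [0.5323, 0.1332, 0.1455]
ee_rot: [-0.093, 0.996, 0.001, 0.0]
ft_force: [3.6, 2.6, -7.6]
finger_gap: 0.0508
```

Call:
apply_moves --pt "0 0 -0.01 0 0 0" --pt "0 0 -0.02 0 0 0" --pt "0 0 -0.02 0 0 0"

```text
clock: 6.82
ee_pos: [0.5323, 0.1332, 0.1468]
ee_rot: [-0.093, 0.996, 0.0, 0.0]
ft_force: [4.9, 3.8, -11.6]
finger_gap: 0.051
```

Call:
apply_moves --pt "0 0 -0.01 0 0 0" --pt "0 0 -0.02 0 0 0" --pt "0 0 -0.02 0 0 0"

```text
clock: 7.07
ee_pos: [0.5322, 0.1331, 0.1485]
ee_rot: [-0.093, 0.996, 0.0, -0.0]
ft_force: [5.9, 4.0, -13.5]
finger_gap: 0.0508
```

Call:
apply_moves --pt "0 0 -0.01 0 0 0" --pt "0 0 -0.02 0 0 0" --pt "0 0 -0.02 0 0 0"

```text
clock: 7.32
ee_pos: [0.5322, 0.1331, 0.1503]
ee_rot: [-0.093, 0.996, 0.0, -0.0]
ft_force: [5.4, 3.6, -13.5]
finger_gap: 0.051
```

Call:
apply_moves --pt "0 0 -0.01 0 0 0" --pt "0 0 -0.02 0 0 0" --pt "0 0 -0.02 0 0 0"

```text
clock: 7.57
ee_pos: [0.5322, 0.1331, 0.1529]
ee_rot: [-0.093, 0.996, 0.0, 0.0]
ft_force: [3.9, 2.8, -9.9]
finger_gap: 0.0506
```

Call:
apply_moves --pt "0 0 -0.01 0 0 0" --pt "0 0 -0.02 0 0 0" --pt "0 0 -0.02 0 0 0"

```text
clock: 7.82
ee_pos: [0.5323, 0.1331, 0.1555]
ee_rot: [-0.093, 0.996, 0.0, 0.0]
ft_force: [3.6, 3.5, -7.6]
finger_gap: 0.0506
```

Call:
apply_moves --pt "0 0 -0.01 0 0 0" --pt "0 0 -0.02 0 0 0" --pt "0 0 -0.02 0 0 0"

```text
clock: 8.07
ee_pos: [0.5323, 0.1331, 0.1568]
ee_rot: [-0.093, 0.996, 0.0, 0.0]
ft_force: [4.7, 4.6, -12.2]
finger_gap: 0.0511
```

Call:
apply_moves --pt "0 0 -0.01 0 0 0" --pt "0 0 -0.02 0 0 0" --pt "0 0 -0.02 0 0 0"

```text
clock: 8.32
ee_pos: [0.5322, 0.1332, 0.1585]
ee_rot: [-0.093, 0.996, 0.0, -0.0]
ft_force: [6.5, 4.4, -12.8]
finger_gap: 0.0509
```

Call:
apply_moves --pt "0 0 -0.01 0 0 0" --pt "0 0 -0.02 0 0 0" --pt "0 0 -0.02 0 0 0"

```text
clock: 8.57
ee_pos: [0.5322, 0.1331, 0.1603]
ee_rot: [-0.093, 0.996, 0.0, -0.0]
ft_force: [6.0, 4.8, -14.9]
finger_gap: 0.0505
```

Call:
apply_moves --pt "0 0 -0.01 0 0 0" --pt "0 0 -0.01 0 0 0" --pt "0 0 -0.01 0 0 0"

```text
clock: 8.82
ee_pos: [0.5322, 0.1332, 0.1616]
ee_rot: [-0.093, 0.996, 0.0, -0.0]
ft_force: [5.8, 3.9, -11.1]
finger_gap: 0.0503
```

Call:
apply_moves --pt "0 0 -0.01 0 0 0" --pt "0 0 -0.01 0 0 0" --pt "0 0 -0.01 0 0 0"

```text
clock: 9.07
ee_pos: [0.5323, 0.1331, 0.1632]
ee_rot: [-0.093, 0.996, 0.0, 0.0]
ft_force: [3.0, 3.6, -8.3]
finger_gap: 0.0506
```

Call:
apply_moves --pt "0 0 -0.01 0 0 0" --pt "0 0 -0.01 0 0 0" --pt "0 0 -0.01 0 0 0"

```text
clock: 9.32
ee_pos: [0.5323, 0.1331, 0.1647]
ee_rot: [-0.093, 0.996, 0.0, 0.0]
ft_force: [3.6, 3.4, -6.4]
finger_gap: 0.0508
```

Call:
apply_moves --pt "0 0 -0.01 0 0 0" --pt "0 0 -0.01 0 0 0" --pt "0 0 -0.01 0 0 0"

```text
clock: 9.57
ee_pos: [0.5323, 0.1332, 0.1655]
ee_rot: [-0.093, 0.996, 0.001, 0.0]
ft_force: [3.8, 3.7, -6.9]
finger_gap: 0.0508
```

Call:
apply_moves --pt "0 0 0.005 0 0 0" --pt "0 0 0.01 0 0 0" --pt "0 0 0.01 0 0 0"

```text
clock: 9.82
ee_pos: [0.5323, 0.1331, 0.1648]
ee_rot: [-0.093, 0.996, 0.0, 0.001]
ft_force: [3.0, 3.4, -4.9]
finger_gap: 0.0508
```

Call:
apply_moves --pt "0 0 0.005 0 0 0" --pt "0 0 0.01 0 0 0" --pt "0 0 0.01 0 0 0"

```text
clock: 10.07
ee_pos: [0.5323, 0.1331, 0.1637]
ee_rot: [-0.093, 0.996, 0.0, 0.0]
ft_force: [2.1, 4.2, -5.2]
finger_gap: 0.0507
```

Call:
apply_moves --pt "0 0 0.005 0 0 0" --pt "0 0 0.01 0 0 0" --pt "0 0 0.01 0 0 0"

```text
clock: 10.32
ee_pos: [0.5323, 0.1332, 0.163]
ee_rot: [-0.093, 0.996, 0.0, 0.001]
ft_force: [2.2, 4.6, -1.8]
finger_gap: 0.0502
```

Run:
```python
from h import *
s=sense();print(s['clock'],s['ee_pos'],s['ft_force'])
```

```text
10.3167 [0.53231295 0.13315691 0.16300583] [ 2.22847156  4.64116324 -1.80931505]
```

Call:
apply_moves --pt "0 0 0.005 0 0 0" --pt "0 0 0.01 0 0 0" --pt "0 0 0.01 0 0 0" --pt "0 0 0.01 0 0 0"

```text
clock: 10.65
ee_pos: [0.5323, 0.1331, 0.1627]
ee_rot: [-0.093, 0.996, 0.001, 0.001]
ft_force: [-0.2, 4.6, 5.5]
finger_gap: 0.0508
```

Call:
apply_moves --pt "0 0 0.005 0 0 0" --pt "0 0 0.01 0 0 0" --pt "0 0 0.01 0 0 0" --pt "0 0 0.01 0 0 0"

```text
clock: 10.98
ee_pos: [0.5324, 0.1332, 0.1626]
ee_rot: [-0.093, 0.996, 0.001, 0.001]
ft_force: [-1.8, 3.8, 10.9]
finger_gap: 0.0504
```

Call:
apply_moves --pt "0 0 0.005 0 0 0" --pt "0 0 0.01 0 0 0" --pt "0 0 0.01 0 0 0" --pt "0 0 0.01 0 0 0"

```text
clock: 11.32
ee_pos: [0.5324, 0.1331, 0.1625]
ee_rot: [-0.093, 0.996, 0.001, 0.002]
ft_force: [-2.9, 3.7, 16.1]
finger_gap: 0.0511
```

Call:
apply_moves --pt "0 0 0 0 0 0" --pt "0 0 0 0 0 0" --pt "0 0 0 0 0 0" --pt "0 0 0 0 0 0" --pt "0 0 0 0 0 0"

```text
clock: 11.73
ee_pos: [0.5324, 0.1332, 0.1625]
ee_rot: [-0.093, 0.996, 0.001, 0.002]
ft_force: [-2.9, 2.9, 15.8]
finger_gap: 0.0508
```

Call:
apply_moves --pt "0 0 -0.01 0 0 0" --pt "0 0 -0.02 0 0 0" --pt "0 0 -0.025 0 0 0" --pt "0 0 -0.025 0 0 0"

```text
clock: 12.07
ee_pos: [0.5323, 0.1331, 0.1627]
ee_rot: [-0.093, 0.996, 0.0, 0.001]
ft_force: [0.7, 4.2, 7.2]
finger_gap: 0.0509
```

Call:
apply_moves --pt "0 0 -0.006 0 0 0" --pt "0 0 -0.012 0 0 0" --pt "0 0 -0.012 0 0 0"

```text
clock: 12.32
ee_pos: [0.5323, 0.1331, 0.1629]
ee_rot: [-0.093, 0.996, 0.0, 0.0]
ft_force: [1.7, 5.8, 1.6]
finger_gap: 0.0506
```

Call:
apply_moves --pt "0 0 0 0 0 0" --pt "0 0 0 0 0 0" --pt "0 0 0 0 0 0" --pt "0 0 0 0 0 0" --pt "0 0 0 0 0 0" --claw 1

```text
clock: 12.73
ee_pos: [0.5315, 0.132, 0.1626]
ee_rot: [-0.093, 0.996, -0.001, -0.001]
ft_force: [0.2, 0.0, 0.4]
finger_gap: 0.0852
```

Run:
```python
from h import *
s=sense();print(s['ee_pos'],s['ee_rot'],s['ft_force'],s['finger_gap'])
cv2.imwrite('pics/w5.png',camera('wrist')[:,:,::-1])
a=camera('side')[:,:,::-1];b=camera('scene')[:,:,::-1]
f=lambda a,x,y:cv2.resize(a[y:y+80,x:x+80],None,fx=5,fy=5,interpolation=cv2.INTER_CUBIC)
cv2.imwrite('pics/s5.png',np.hstack([f(b,290,180),f(a,305,155)]))
```

```text
[0.53153609 0.13202091 0.16264658] [-9.26998430e-02  9.95693692e-01 -7.00442941e-04 -5.65743655e-04] [0.15856862 0.04759584 0.36651698] 0.08519245750386414
```

View pics/s5.png

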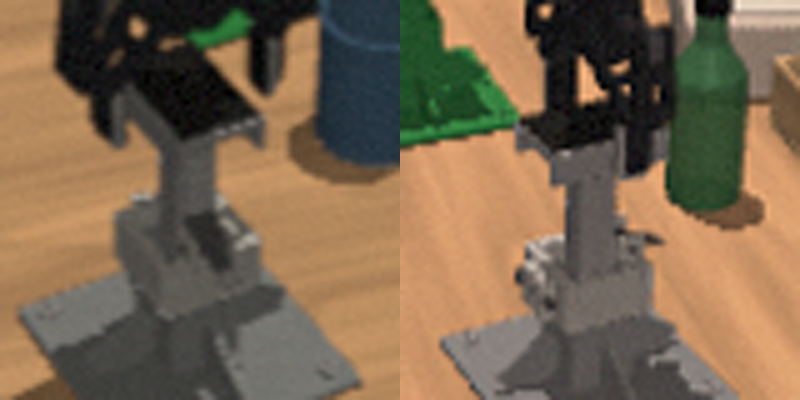

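View pics/w5.png

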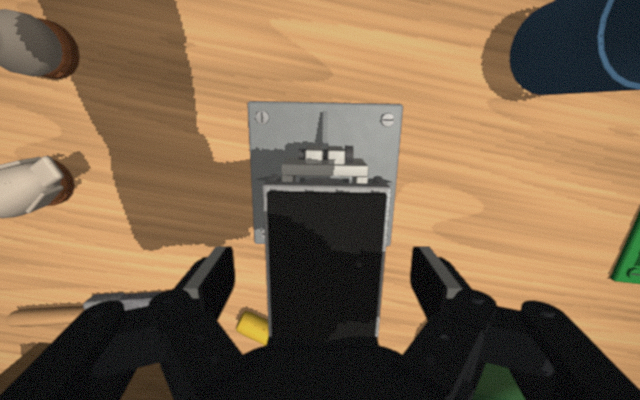

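Call:
apply_moves --pt "0 0 -0.3 0 0 0" --pt "0 0 -0.7 0 0 0" --pt "0 0 -1 0 0 0" --pt "0 0 -1 0 0 0"

```text
clock: 13.22
ee_pos: [0.5354, 0.1334, 0.2698]
ee_rot: [-0.093, 0.996, 0.001, 0.006]
ft_force: [0.2, 0.2, 0.6]
finger_gap: 0.0854
```

Run:
```python
from h import *
s=sense();print(s['ee_pos'],s['ee_rot'],s['ft_force'])
a=camera('wrist')[:,:,::-1];cv2.imwrite('pics/w6.png',a)
m=(a.max(2)<50).astype(np.uint8);m[:130]=0;m[300:]=0;m[:,:260]=0;m[:,390:]=0
n,l,st,ce=cv2.connectedComponentsWithStats(m)
for i in range(1,n):
  if st[i,4]>300:
    cn=cv2.findContours((l==i).astype(np.uint8),0,2)[0][0];r=cv2.minAreaRect(cn);print(st[i],ce[i],r)
    for z in(.188,.192):
        W=onz('wrist',r[0],z);print(z,W.round(4))
    B=cv2.boxPoints(r);W=np.array([onz('wrist',p,.192) for p in B]);print(W.mean(0),np.linalg.norm(np.diff(W,axis=0),axis=1))
```

```text
[0.53535946 0.13341471 0.26982516] [-9.27469024e-02  9.95673113e-01  6.71778146e-04  5.71069078e-03] [0.21374954 0.24673097 0.64573202]
[ 292  146   63   94 5609] [322.4958103  192.36744518] ((322.4033508300781, 192.81642150878906), (62.13518524169922, 92.65740966796875), 1.0416266918182373)
0.188 [0.5259 0.1312 0.188 ]
0.192 [0.5247 0.1309 0.192 ]
[0.52642923 0.13125094 0.192     ] [0.07320986 0.04485693 0.07329044]
```

View pics/w6.png

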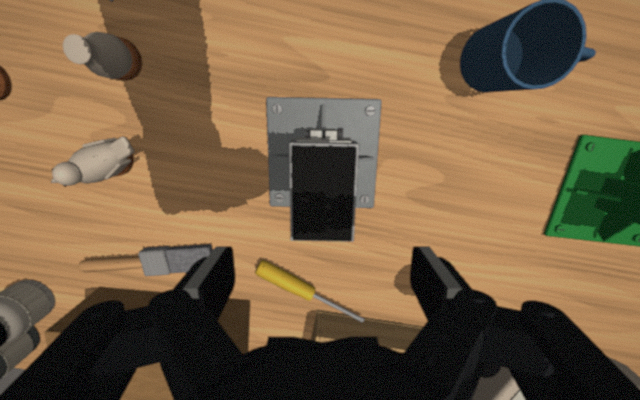

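Call:
apply_moves --pt "0 -0.3 0 0 0 0" --pt "0 -0.7 0 0 0 0" --pt "0 -1 0 0 0 0"

```text
clock: 13.52
ee_pos: [0.55, 0.0328, 0.2619]
ee_rot: [-0.093, 0.996, -0.001, -0.001]
ft_force: [-0.4, 0.2, -0.6]
finger_gap: 0.0854
```

Call:
apply_moves --pt "0 -0.3 0 0 0 0.12" --pt "0 -0.7 0 0 0 0.27" --pt "0 -1 0 0 0 0.42" --pt "0 -1 0 0 0 0.57" --pt "0 -1 0 0 0 0.72" --pt "0 -1 0 0 0 0.72" --pt "0 -1 0 0 0 0.72"

```text
clock: 14.1
ee_pos: [0.5683, -0.064, 0.2619]
ee_rot: [0.187, 0.982, -0.0, -0.001]
ft_force: [0.4, 0.6, -0.7]
finger_gap: 0.0858
```

Run:
```python
from h import *
s=sense();print(s['ee_pos'],s['ee_rot'],s['ft_force'])
T=R.from_quat(s['ee_rot']).as_matrix();print((T.T@(np.array([.587,-.1504,.26])-s['ee_pos'])).round(4),np.degrees(np.arctan2(T[1,1],T[0,1])))
```

```text
[ 0.56825524 -0.06396234  0.26186121] [ 1.87406967e-01  9.82281766e-01 -1.49196600e-04 -1.06688711e-03] [ 0.40769832  0.55915734 -0.68482559]
[-0.0493 -0.0735  0.0018] 68.39703529046164
```

Call:
apply_moves --pt "-0.2 -0.3 0 0 0 0.15" --pt "-0.4 -0.6 0 0 0 0.3" --pt "-0.49 -0.735 0 0 0 0.45" --pt "-0.49 -0.735 0 0 0 0.6" --pt "-0.49 -0.735 0 0 0 0.75" --pt "-0.49 -0.735 0 0 0 0.75" --pt "-0.49 -0.735 0 0 0 0.75"

```text
clock: 14.68
ee_pos: [0.587, -0.1498, 0.2626]
ee_rot: [0.463, 0.886, -0.0, -0.0]
ft_force: [0.7, 0.3, 0.2]
finger_gap: 0.0856
```

Run:
```python
from h import *
s=sense();print(s['ee_pos'],s['ee_rot'],s['ft_force'])
a=camera('wrist')[:,:,::-1];cv2.imwrite('pics/w7.png',a)
d=np.array([np.cos(np.radians(-55.5)),np.sin(np.radians(-55.5)),0]);o=np.array([.587,-.1504,0])
print(proj('wrist',[o+[0,0,.036],o+d*.022+[0,0,.061]]))
```

```text
[ 0.58700402 -0.14977529  0.26258244] [ 4.63308022e-01  8.86197226e-01 -1.26292424e-04 -3.70958473e-04] [0.73627206 0.25773153 0.18971616]
[[322.34311505 167.2230586 ]
 [322.23677914 189.45030561]]
```

View pics/w7.png

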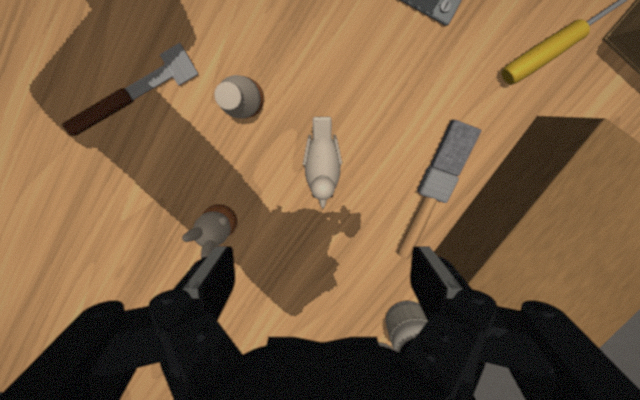

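Run:
```python
from h import *
s=sense();T=R.from_quat(s['ee_rot']).as_matrix();p=s['ee_pos']
def tf(P): return (T.T@(np.array(P)-p)).round(4)
g=lambda px,z: print(px,z,onz('wrist',px,z).round(3),'tool',tf(onz('wrist',px,z)))
g((220,222),.007); g((190,238),.09); g((212,228),.05); g((405,310),.06);g((405,340),.0); g((407,250),.01);g((322,188),.061);g((322,118),.052);g((306,160),.036);g((340,160),.036);g((238,98),.05)
```

```text
(220, 222) 0.007 [ 0.516 -0.304  0.007] tool [-0.0859 -0.1463  0.2558]
(190, 238) 0.09 [ 0.503 -0.296  0.09 ] tool [-0.0726 -0.1522  0.1728]
(212, 228) 0.05 [ 0.515 -0.294  0.05 ] tool [-0.077  -0.1416  0.2128]
(405, 310) 0.06 [ 0.789 -0.244  0.06 ] tool [-0.1927  0.1123  0.2026]
(405, 340) 0.0 [ 0.868 -0.316  0.   ] tool [-0.2971  0.1365  0.2625]
(407, 250) 0.01 [ 0.761 -0.185  0.01 ] tool [-0.1281  0.1233  0.2526]
(322, 188) 0.061 [ 0.598 -0.167  0.061] tool [-0.0209 -0.0007  0.2017]
(322, 118) 0.052 [ 0.552 -0.101  0.052] tool [ 0.0596 -0.0008  0.2107]
(306, 160) 0.036 [ 0.565 -0.155  0.036] tool [ 0.0084 -0.0206  0.2267]
(340, 160) 0.036 [ 0.6   -0.13   0.036] tool [0.0085 0.0217 0.2267]
(238, 98) 0.05 [ 0.462 -0.137  0.05 ] tool [ 0.0814 -0.0957  0.2128]
```

Run:
```python
import cv2
a=cv2.imread('pics/w7.png')[90:290,170:450];cv2.imwrite('pics/c7.png',cv2.resize(a,None,fx=2.8,fy=2.8,interpolation=cv2.INTER_CUBIC))
```

```text
(no output)
```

View pics/c7.png

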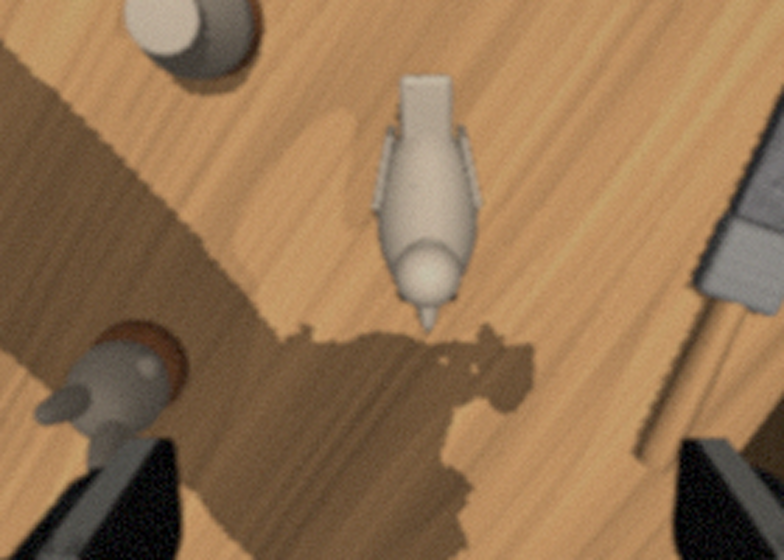

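Call:
apply_moves --pt "0 0 0.3 0 0 0" --pt "0 0 0.7 0 0 0" --pt "0 0 1 0 0 0" --pt "0 0 1 0 0 0"

```text
clock: 15.07
ee_pos: [0.5821, -0.1484, 0.1564]
ee_rot: [0.464, 0.886, -0.001, -0.006]
ft_force: [-1.9, 0.7, -1.0]
finger_gap: 0.0856
```

Call:
apply_moves --pt "0 0 0.2 0 0 0" --pt "0 0 0.5 0 0 0" --pt "0 0 0.7 0 0 0" --pt "0 0 0.7 0 0 0"

```text
clock: 15.4
ee_pos: [0.5849, -0.1492, 0.0905]
ee_rot: [0.465, 0.886, -0.001, -0.003]
ft_force: [-0.0, 0.5, -1.3]
finger_gap: 0.0855
```

Run:
```python
from h import *
s=sense();print(s['ee_pos'],s['ee_rot'],s['ft_force'])
a=camera('wrist')[:,:,::-1];cv2.imwrite('pics/w8.png',a)
```

```text
[ 0.58491417 -0.14924973  0.09049916] [ 4.64526540e-01  8.85554094e-01 -7.22763103e-04 -2.91867972e-03] [-0.02560674  0.54098172 -1.27295201]
```

View pics/w8.png

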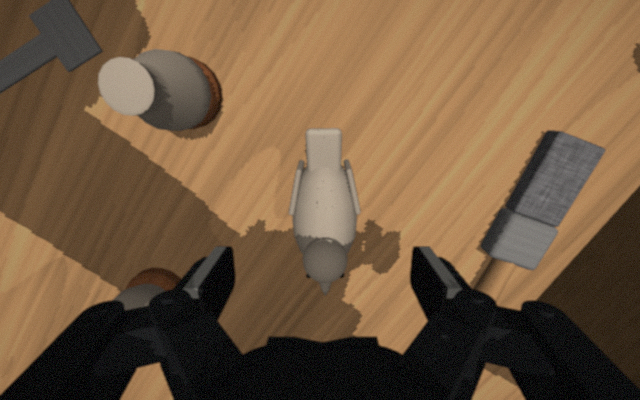

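Call:
apply_moves --pt "0 0.005 0.3 0 0 0" --pt "0 0.005 0.55 0 0 0" --pt "0 0.005 0.7 0 0 0" --pt "0 0.005 0.78 0 0 0" --pt "0 0.005 0.78 0 0 0"

```text
clock: 15.87
ee_pos: [0.588, -0.15, 0.0154]
ee_rot: [0.465, 0.885, -0.0, -0.0]
ft_force: [0.2, -0.1, 0.0]
finger_gap: 0.0852
```

Run:
```python
from h import *
s=sense();print(s['ee_pos'],s['ee_rot'],s['ft_force'])
a=camera('wrist')[:,:,::-1];cv2.imwrite('pics/w9.png',a)
a=camera('side')[:,:,::-1];b=camera('scene')[:,:,::-1]
f=lambda a,x,y:cv2.resize(a[y:y+80,x:x+80],None,fx=5,fy=5,interpolation=cv2.INTER_CUBIC)
cv2.imwrite('pics/s9.png',np.hstack([f(b,195,220),f(a,355,225)]))
```

```text
[ 0.58797688 -0.149951    0.015388  ] [ 4.65263867e-01  8.85172034e-01 -4.25442909e-05 -4.98091098e-05] [ 0.21971856 -0.14612984  0.00520763]
```

View pics/w9.png

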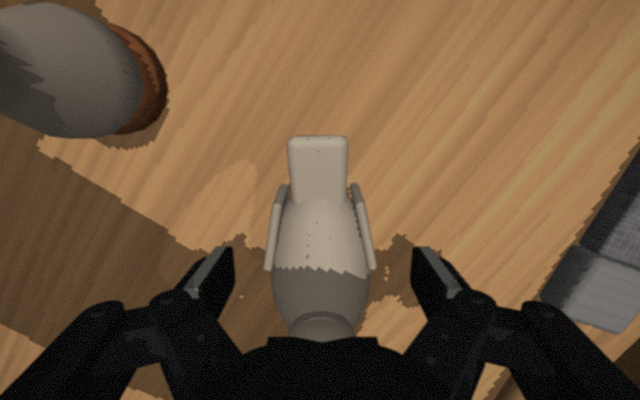

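View pics/s9.png

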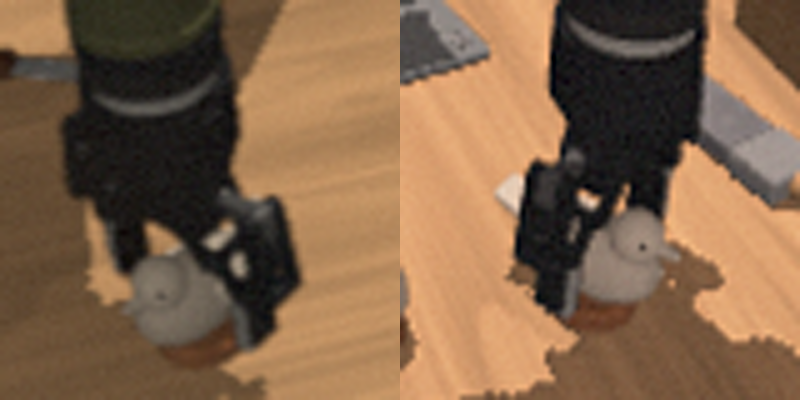

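Call:
apply_moves --pt "0 0 0 0 0 0" --pt "0 0 0 0 0 0" --pt "0 0 0 0 0 0" --pt "0 0 0 0 0 0" --pt "0 0 0 0 0 0" --pt "0 0 0 0 0 0" --claw 0 --grip_force 40

```text
clock: 16.52
ee_pos: [0.588, -0.1502, 0.0161]
ee_rot: [0.466, 0.885, -0.0, 0.001]
ft_force: [-2.5, -0.1, 6.0]
finger_gap: 0.0443
```

Call:
apply_moves --pt "0 0 -0.02 0 0 0" --pt "0 0 -0.05 0 0 0" --pt "0 0 -0.1 0 0 0" --pt "0 0 -0.15 0 0 0" --pt "0 0 -0.2 0 0 0" --pt "0 0 -0.2 0 0 0"

```text
clock: 17.02
ee_pos: [0.5885, -0.1502, 0.0363]
ee_rot: [0.466, 0.885, 0.0, 0.001]
ft_force: [-0.1, 0.1, -3.2]
finger_gap: 0.044
```

Run:
```python
from h import *
s=sense();print(s['ee_pos'],s['ee_rot'],s['ft_force'],s['moment'],s['finger_gap'])
a=camera('wrist')[:,:,::-1];cv2.imwrite('pics/w10.png',a)
a=camera('side')[:,:,::-1];b=camera('scene')[:,:,::-1]
f=lambda a,x,y:cv2.resize(a[y:y+80,x:x+80],None,fx=5,fy=5,interpolation=cv2.INTER_CUBIC)
cv2.imwrite('pics/s10.png',np.hstack([f(b,195,220),f(a,355,225)]))
```

```text
[ 0.58849279 -0.15018306  0.03628111] [4.65650559e-01 8.84968108e-01 2.30713097e-04 9.75383339e-04] [-0.06276325  0.13342024 -3.17128313] [ 0.01963948 -0.00305544 -0.04041806] 0.04400968244862732
```

View pics/w10.png

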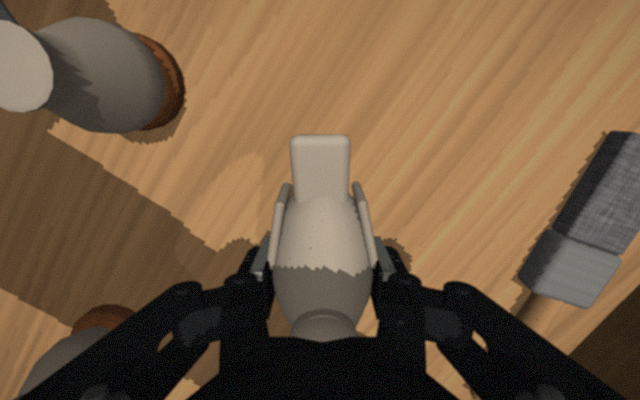

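View pics/s10.png

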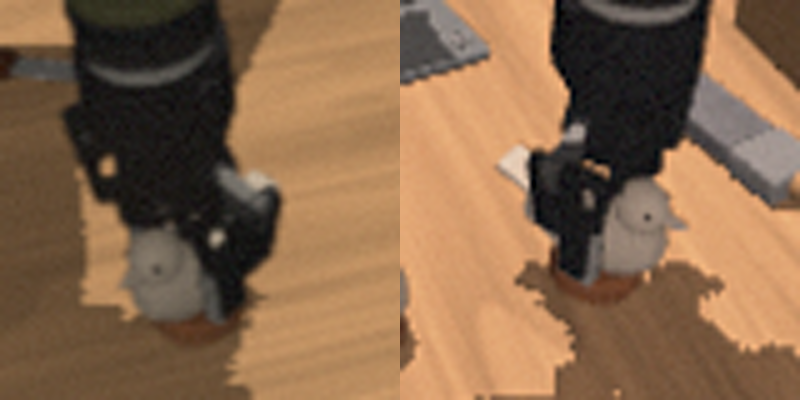

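Call:
apply_moves --pt "0 0 -0.2 0 0 0" --pt "0 0 -0.5 0 0 0" --pt "0 0 -0.8 0 0 0" --pt "0 0 -1 0 0 0" --pt "0 0 -1 0 0 0"

```text
clock: 17.58
ee_pos: [0.5908, -0.1508, 0.1398]
ee_rot: [0.466, 0.885, 0.001, 0.004]
ft_force: [0.8, -0.4, -2.6]
finger_gap: 0.0441
```

Call:
apply_moves --pt "0.2 0.08 -0.2 0 0 0" --pt "0.4 0.15 -0.5 0 0 0" --pt "0.65 0.25 -0.8 0 0 0" --pt "0.9 0.37 -1 0 0 0" --pt "0.9 0.37 -1 0 0 0"

```text
clock: 18.0
ee_pos: [0.5681, -0.0507, 0.2384]
ee_rot: [0.464, 0.886, 0.002, 0.002]
ft_force: [0.5, -0.5, -2.9]
finger_gap: 0.0443
```

Call:
apply_moves --pt "0.2 0.08 -0.1 0 0 -0.1" --pt "0.4 0.15 -0.2 0 0 -0.22" --pt "0.65 0.25 -0.3 0 0 -0.34" --pt "0.9 0.37 -0.3 0 0 -0.46" --pt "0.9 0.37 -0.3 0 0 -0.6" --pt "0.9 0.37 -0.3 0 0 -0.73" --pt "0.9 0.37 -0.3 0 0 -0.73" --pt "0.9 0.37 -0.3 0 0 -0.73"

```text
clock: 18.67
ee_pos: [0.5461, 0.0402, 0.2634]
ee_rot: [0.198, 0.98, -0.0, -0.001]
ft_force: [-0.7, -0.2, -3.1]
finger_gap: 0.044
```

Run:
```python
from h import *
s=sense();print(s['clock'],s['ee_pos'],s['ee_rot'],s['ft_force'],s['finger_gap'])
T=R.from_quat(s['ee_rot']).as_matrix();print((T.T@(np.array([.530,.1328,.26])-s['ee_pos'])).round(4),np.degrees(np.arctan2(T[1,1],T[0,1])))
```

```text
18.6667 [0.54607612 0.04016665 0.26338029] [ 1.97649993e-01  9.80271866e-01 -3.92373771e-04 -1.18131529e-03] [-0.74072531 -0.19259769 -3.05202303] 0.044045214908456615
[0.0507 0.0792 0.0034] 67.20091747207752
```

Call:
apply_moves --pt "0.15 0.2 0 0 0 -0.12" --pt "0.3 0.4 0 0 0 -0.25" --pt "0.4 0.6 0 0 0 -0.38" --pt "0.505 0.79 0 0 0 -0.5" --pt "0.505 0.79 0 0 0 -0.62" --pt "0.505 0.79 0 0 0 -0.735" --pt "0.505 0.79 0 0 0 -0.735" --pt "0.505 0.79 0 0 0 -0.735" --pt "0.505 0.79 0 0 0 -0.735"

```text
clock: 19.42
ee_pos: [0.5304, 0.1321, 0.2645]
ee_rot: [-0.089, 0.996, -0.0, -0.0]
ft_force: [0.5, -0.2, -3.9]
finger_gap: 0.0439
```

Run:
```python
from h import *
s=sense();print(s['ee_pos'],s['ee_rot'],s['ft_force'],s['finger_gap'])
a=camera('wrist')[:,:,::-1];cv2.imwrite('pics/w11.png',a)
a=camera('side')[:,:,::-1];b=camera('scene')[:,:,::-1]
cv2.imwrite('pics/si11.png',a);cv2.imwrite('pics/sc11.png',b)
f=lambda a,x,y:cv2.resize(a[y:y+80,x:x+80],None,fx=5,fy=5,interpolation=cv2.INTER_CUBIC)
cv2.imwrite('pics/s11.png',np.hstack([f(b,290,150),f(a,305,120)]))
```

```text
[0.53043666 0.13209286 0.26449901] [-8.89045258e-02  9.96040064e-01 -8.21807006e-05 -4.11428172e-04] [ 0.48069568 -0.15982476 -3.85988819] 0.0438890295605151
```

View pics/w11.png

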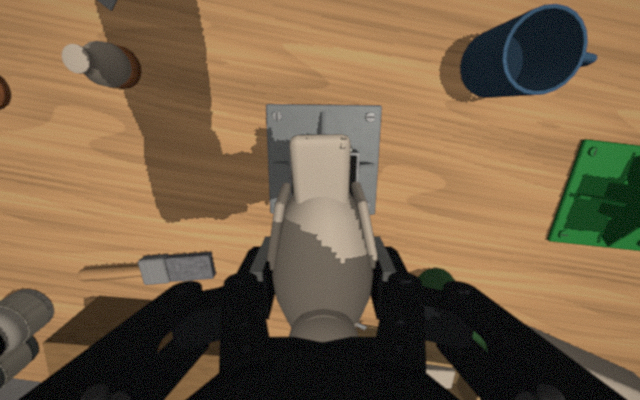

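View pics/s11.png

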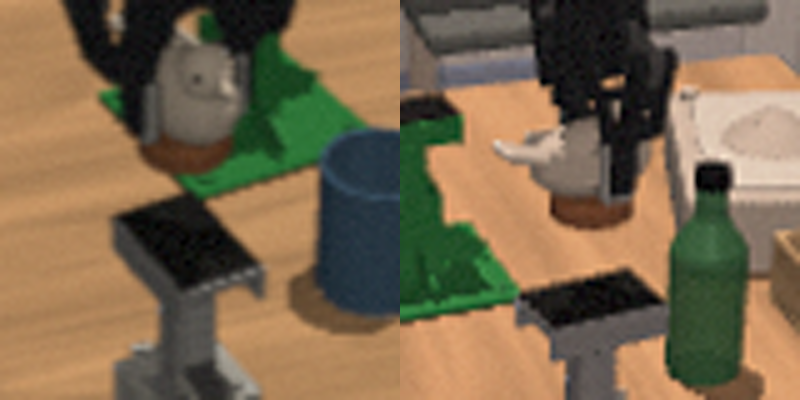

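Run:
```python
from h import *
for n,(x0,y0,x1,y1) in(('scene',(312,170,342,190)),('side',(330,155,356,168))):
    a=cv2.imread(f'pics/{ "sc" if n=="scene" else "si"}11.png').astype(int)
    sub=a[y0:y1,x0:x1];b,g,r=sub[...,0],sub[...,1],sub[...,2]
    m=((r>1.6*b)&(r>g*1.4)&(r<170)).astype(np.uint8)
    k,l,st,ce=cv2.connectedComponentsWithStats(m);i=1+np.argmax(st[1:,4]);print(n,'plinth',st[i]+[x0,y0,0,0,0],ce[i]+[x0,y0])
    z0=.2485;p0=proj(n,[[.5304,.1321,z0+.007],[.5304,.1321,z0]]);print('pred',p0)
    # plate
    X0,Y0,X1,Y1=(308,183,348,212) if n=='scene' else (325,172,360,190)
    m=(a[Y0:Y1,X0:X1].max(2)<45).astype(np.uint8);k,l,st,ce=cv2.connectedComponentsWithStats(m)
    i=1+np.argmax(st[1:,4]);c=ce[i]+[X0,Y0];print('plate',st[i],c,'pred',proj(n,[[.530,.1328,.192]]),onz(n,c,.192))
```

```text
scene plinth [318 177  18   8  88] [325.93181818 180.63636364]
pred [[326.97490925 177.9513629 ]
 [326.97419108 180.17235358]]
plate [  6   6  27  19 274] [326.68613139 197.85036496] pred [[327.16568712 197.41615071]] [0.53140885 0.13094505 0.192     ]
side plinth [335 159  17   7  90] [342.18888889 162.22222222]
pred [[343.12590372 159.79411709]
 [343.08029046 161.94300325]]
plate [  4   3  28  10 165] [342.76969697 179.53939394] pred [[342.52779032 178.69241701]] [0.52905103 0.12740324 0.192     ]
```

Call:
apply_moves --pt "0 0.007 0.1 0 0 0" --pt "0 0.007 0.2 0 0 0" --pt "0 0.007 0.3 0 0 0" --pt "0 0.007 0.38 0 0 0" --pt "0 0.007 0.44 0 0 0" --pt "0 0.007 0.48 0 0 0" --pt "0 0.007 0.48 0 0 0" --pt "0 0.007 0.48 0 0 0"

```text
clock: 20.23
ee_pos: [0.5303, 0.1333, 0.2168]
ee_rot: [-0.091, 0.996, -0.0, -0.0]
ft_force: [0.1, 0.2, -3.8]
finger_gap: 0.0443
```

Call:
apply_moves --pt "0 0 0.008 0 0 0" --pt "0 0 0.016 0 0 0" --pt "0 0 0.025 0 0 0" --pt "0 0 0.025 0 0 0"

```text
clock: 20.57
ee_pos: [0.5305, 0.1333, 0.2147]
ee_rot: [-0.091, 0.996, 0.0, 0.0]
ft_force: [0.4, 0.5, -3.2]
finger_gap: 0.044
```

Call:
apply_moves --pt "0 0 0.005 0 0 0" --pt "0 0 0.01 0 0 0" --pt "0 0 0.015 0 0 0" --pt "0 0 0.015 0 0 0"

```text
clock: 20.9
ee_pos: [0.5303, 0.1333, 0.2129]
ee_rot: [-0.091, 0.996, -0.0, -0.0]
ft_force: [-0.8, -0.2, -3.6]
finger_gap: 0.0442
```

Call:
apply_moves --pt "0 0 0.005 0 0 0" --pt "0 0 0.01 0 0 0" --pt "0 0 0.015 0 0 0" --pt "0 0 0.015 0 0 0"

```text
clock: 21.23
ee_pos: [0.5303, 0.1333, 0.2114]
ee_rot: [-0.091, 0.996, -0.0, -0.0]
ft_force: [0.3, -0.2, -4.6]
finger_gap: 0.0442
```

Call:
apply_moves --pt "0 0 0.003 0 0 0" --pt "0 0 0.006 0 0 0" --pt "0 0 0.01 0 0 0" --pt "0 0 0.01 0 0 0"

```text
clock: 21.57
ee_pos: [0.5303, 0.1333, 0.2104]
ee_rot: [-0.091, 0.996, -0.0, -0.0]
ft_force: [0.5, -1.1, -2.7]
finger_gap: 0.0439
```

Call:
apply_moves --pt "0 0 0.003 0 0 0" --pt "0 0 0.006 0 0 0" --pt "0 0 0.01 0 0 0" --pt "0 0 0.01 0 0 0"

```text
clock: 21.9
ee_pos: [0.5303, 0.1333, 0.2094]
ee_rot: [-0.091, 0.996, -0.0, -0.0]
ft_force: [-0.1, -0.6, -3.2]
finger_gap: 0.0443
```

Call:
apply_moves --pt "0 0 0.003 0 0 0" --pt "0 0 0.006 0 0 0" --pt "0 0 0.01 0 0 0" --pt "0 0 0.01 0 0 0"

```text
clock: 22.23
ee_pos: [0.5304, 0.1333, 0.2086]
ee_rot: [-0.091, 0.996, 0.0, 0.0]
ft_force: [-0.0, 0.1, -2.6]
finger_gap: 0.0441
```

Call:
apply_moves --pt "0 0 0.003 0 0 0" --pt "0 0 0.006 0 0 0" --pt "0 0 0.01 0 0 0" --pt "0 0 0.01 0 0 0"

```text
clock: 22.57
ee_pos: [0.5305, 0.1333, 0.2084]
ee_rot: [-0.091, 0.996, 0.0, 0.001]
ft_force: [-2.4, -1.8, 4.8]
finger_gap: 0.0441
```

Call:
apply_moves --pt "0 0 -0.006 0 0 0" --pt "0 0 -0.006 0 0 0" --pt "0 0 -0.006 0 0 0"

```text
clock: 22.82
ee_pos: [0.5305, 0.1333, 0.2084]
ee_rot: [-0.091, 0.996, 0.0, 0.0]
ft_force: [-2.3, -1.3, 4.5]
finger_gap: 0.044
```

Call:
apply_moves --pt "0 0 0 0 0 0" --pt "0 0 0 0 0 0" --pt "0 0 0 0 0 0" --pt "0 0 0 0 0 0" --pt "0 0 0 0 0 0" --pt "0 0 0 0 0 0" --claw 1

```text
clock: 23.32
ee_pos: [0.5304, 0.1334, 0.208]
ee_rot: [-0.091, 0.996, -0.0, -0.0]
ft_force: [0.2, 0.2, 0.0]
finger_gap: 0.0855
```

Run:
```python
from h import *
s=sense();print(s['ee_pos'],s['ee_rot'],s['ft_force'],s['finger_gap'])
a=camera('wrist')[:,:,::-1];cv2.imwrite('pics/w12.png',a)
a=camera('side')[:,:,::-1];b=camera('scene')[:,:,::-1]
f=lambda a,x,y:cv2.resize(a[y:y+80,x:x+80],None,fx=5,fy=5,interpolation=cv2.INTER_CUBIC)
cv2.imwrite('pics/s12.png',np.hstack([f(b,290,150),f(a,305,120)]))
```

```text
[0.53040301 0.13336853 0.20797794] [-9.08085074e-02  9.95868371e-01 -8.08188596e-06 -4.26355843e-05] [0.23392713 0.2433432  0.01487983] 0.08550839295147612
```

View pics/w12.png

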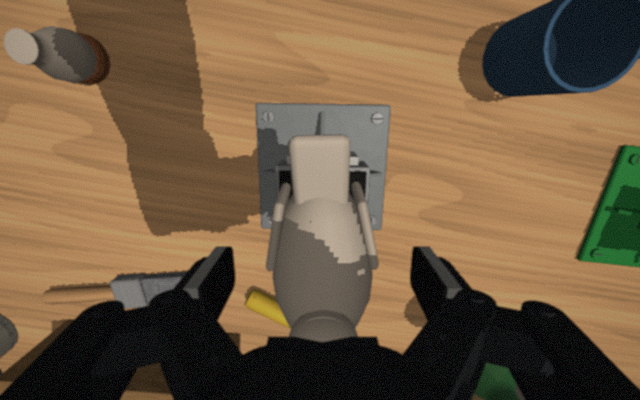

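View pics/s12.png

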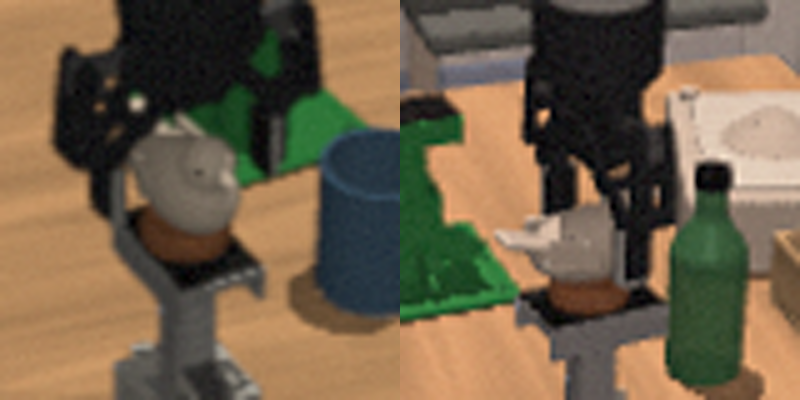

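Call:
apply_moves --pt "0 0 -0.1 0 0 0" --pt "0 0 -0.3 0 0 0" --pt "0 0 -0.6 0 0 0" --pt "0 0 -1 0 0 0" --pt "0 0 -1 0 0 0" --pt "0 0 -1 0 0 0"

```text
clock: 23.97
ee_pos: [0.5322, 0.1338, 0.3117]
ee_rot: [-0.091, 0.996, 0.001, 0.004]
ft_force: [0.4, -0.2, -0.9]
finger_gap: 0.085
```

Run:
```python
from h import *
s=sense();print(s['ee_pos'],s['ft_force'],s['clock'])
a=camera('wrist')[:,:,::-1];cv2.imwrite('pics/w13.png',a)
a=camera('side')[:,:,::-1];b=camera('scene')[:,:,::-1]
cv2.imwrite('pics/si13.png',a);cv2.imwrite('pics/sc13.png',b)
f=lambda a,x,y:cv2.resize(a[y:y+80,x:x+80],None,fx=5,fy=5,interpolation=cv2.INTER_CUBIC)
cv2.imwrite('pics/s13.png',np.hstack([f(b,290,160),f(a,305,140)]))
```

```text
[0.53219848 0.13378314 0.31173619] [ 0.43992494 -0.20016804 -0.88385252] 23.9667
```

View pics/w13.png

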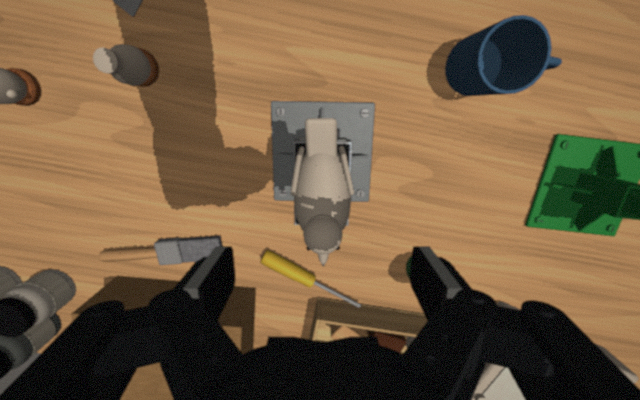

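View pics/s13.png

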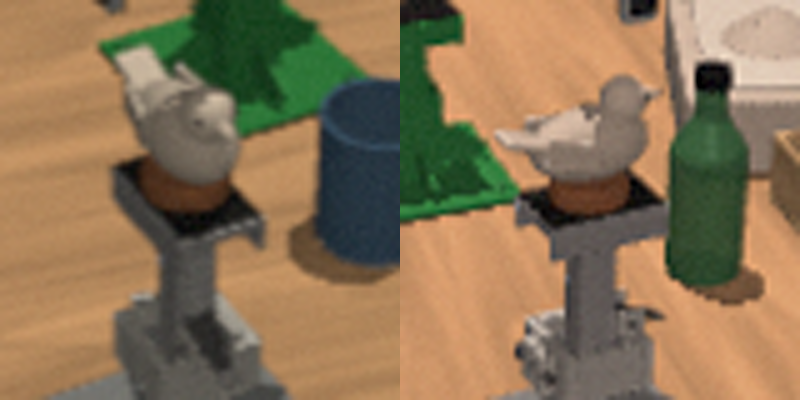

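View pics/sc13.png

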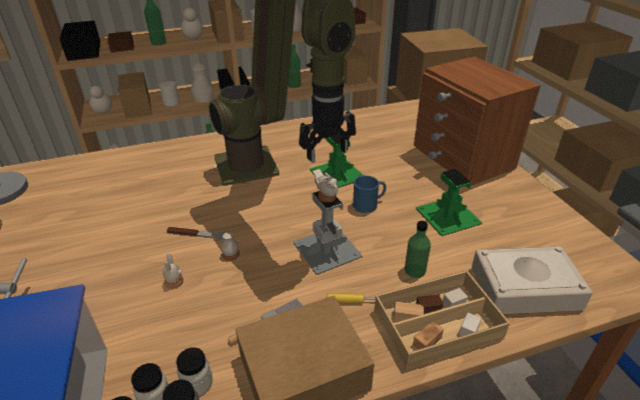

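Run:
```python
from h import *
for n,f,(x0,y0,x1,y1) in(('scene','sc13',(312,188,342,206)),('side','si13',(330,172,356,186))):
    a=cv2.imread(f'pics/{f}.png').astype(int)[y0:y1,x0:x1];b,g,r=a[...,0],a[...,1],a[...,2]
    m=((r>1.6*b)&(r>g*1.4)&(r<170)).astype(np.uint8);k,l,st,ce=cv2.connectedComponentsWithStats(m);i=1+np.argmax(st[1:,4])
    print(n,'plinth centre col',x0+st[i,0]+(st[i,2]-1)/2,'plate centre',proj(n,[[.530,.1328,.192]])[0])
print(finish_job())
```

```text
scene plinth centre col 326.0 plate centre [327.16568712 197.41615071]
side plinth centre col 342.0 plate centre [342.52779032 178.69241701]
the job is handed in; nothing more can be done
None
```

The plate now stands four clicks up, held by its pawl, and the bird stands upright in the middle of it. I handed the job in at about 24 s of robot time.

- **Clicks:** I gripped the plate across its 52 mm width and pulled it straight up. The pull fell from 13–15 N to 6–8 N at lifts of about 11, 22, 32 and 41 mm, which is four clicks.
- **Easing back and pressing:** It settled onto the pawl about 40 mm up. I pressed with about 16 N for roughly half a second and the height moved by only 0.2 mm. The highest force I read was 16.1 N, read only at the end of each move.
- **Bird:** It touched the plate at the expected height with about 5 N on the wrist (roughly 8 N on the plate), and I opened the gripper there. I had planned to ease that off first, but a 0.6 mm back-off barely changed the reading, so I released it still pressing lightly.

**Last checks:** The final pictures show the bird upright on the plate, the plate at the same height as before the bird went on, and nothing else visibly moved. The plinth's centre is within about 1 pixel of the plate's centre in both fixed views (1.2 and 0.5), so the bird is a few millimetres off centre at most. No check failed. The views disagreed on the stand's position by up to about 7 mm, so I set its sideways position from where the gripper closed on the plate. The gripper ended clear above the bird, touching nothing.

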